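# Open the bench clamp for the next box

## Robot

A 7-joint arm with a two-finger parallel gripper is mounted at the origin on a cart in front of the work surface, level with it; the furniture and walls round the work are solid. World frame = base frame: x ahead of the robot, y to its left, z up, the work surface at z = 0. Lengths are in m, angles in rad, forces in N, time in s.
With the tool pointing down it reaches from about 0.425 to 0.925 m from the base axis. Payload 6.8 kg.
Tool frame: the origin (TCP) lies on the front face of the gripper's body, between the roots of the fingers; the fingertips stand 73 mm ahead of it and the grasp point (between the pads) lies 54 mm ahead of it (env.nose_length is the distance from the TCP to the fingertips, in m); z points along the fingers, y is the line along which they close (so a half turn about z gives the same grasp; the last joint's range is limited). The gripper opens to 85 mm and grips with 20 to 120 N. Pads are 22 mm wide; open, the fingers measure 114 mm over their backs; the gripper's body (76 mm by 85 mm) begins 54 mm behind the grasp point. The pads swing forward as they close: fully open they stand 13 mm farther back than shut.
Start: joints at [1.184, 0.477, 0.022, 1.555, -0.011, 1.109, -0.083], TCP at [0.186, -0.649, 0.304] pointing down, gripper open.
Joint ranges: [-2.96, 2.96], [-0.34, 2.1], [-1.41, 1.46], [0.24, 2.44], [-1.37, 4.51], [0.17, 1.92], [-2.96, 2.96]. Speed limits (rad/s): [2.39, 2.39, 3.14, 3.14, 3.14, 3.14, 3.14].

## Interface

Orientations are given as a unit quaternion [w, x, y, z].
In Python, from cell import env, kin, camera, calibration, job gives the robot as it stands. The module is installed in compiled form; this text tells all that it offers. Calls block until the motion is done:
- env.reach(position, orientation): joint-space move of the TCP to a pose.
- env.movel(position, velocity=0.15, rot=None, stop_force=None): straight line of the TCP; rot=None keeps the orientation; velocity is the mean speed in m/s. With stop_force (N) it stops when the force on the tool has changed by that much, and returns True; else False.
- env.goto_joints(angles): joint-space move.
- env.grip(opening, f_grip=None): finger opening in m; f_grip is the grip in N (None keeps the last); returns when the fingers have stopped.
- env.dwell(seconds).
- kin.inverse_kinematics(position, orientation): joint angles nearest the present ones, or None.
- env.get_state(): the state.
- camera(name): name is "side" or "top" or "wrist"; returns (picture, depth): 480x640x3 uint8, blue, green, red; 480x640 float32, m along the optical axis (not along the pixel's ray), 0 where there is no reading.
- calibration(name): a dict with "fx", "fy", "cx", "cy" (pixels), "k1" (the pictures are not rectified: a ray, as slopes to the right and down, at radius r is drawn at 1 + k1 r^2 times it, then the intrinsics apply), "rvec" (rotation vector, rad) and "tvec" (3), from world to camera coordinates, as OpenCV has them. Camera axes: x right, y down, z forward; pixel columns grow to the right and rows downward; lengths in m; the calibration is good to about 2 mm. A picture is of the moment at which its call begins: read the wrist's pose just before it. calibration takes no time and is no camera call; for the wrist camera it gives the pose at the moment of the call.
A pose or a line that the arm cannot do raises env.PlanningError and nothing moves.
- job.job_done(): hands the job in; it is judged then, once.
The state is a dict: "time": time; "qpos": joint angles; "joint_velocities": joint speeds; "joint_torque": joint torques, N m; "tcp_pos": TCP position; "orientation": TCP orientation; "force": force on the tool from outside, world axes, zero at the start; "torque": the same for the moment, N m; "opening": finger opening in m; "gripper_force": force on a finger pad.
Only numpy, scipy, OpenCV 4.12 (cv2) and the standard library are available. Lean on these libraries where they do the work, as an engineer would, in place of code of your own. Each camera call takes 0.05 s, during which the arm holds its last target. There are 200 camera calls.

## Task

Open the bar clamp on the workbench so that the next product box will fit in: press the release button on top of the sliding jaw fully down, where it stays by itself, and only then push the jaw back along its bar until it is fully against the end stop. Leave the button down, do not force the jaw while it is locked, and leave the box, the tape roll and the marker where they are, neither shoved nor picked up.

Things in the scene. Friction and masses are not known exactly. Their poses are not given: they have to be found in the camera images.
- clamp: bar clamp bolted to the bench: steel bar 294 mm long, 28 wide, toothed top 22 mm up. Origin: middle of the bar at bench height; x runs along the bar, +x from the fixed jaw to the end stop (opening direction), z up. Fixed jaw 90 mm wide, 64 high, face at x = -118 mm; end stop 60 wide, 44 high, face at x = +131 mm. Feet under both ends 124 wide, 6 high
- jaw (a joint): position of the sliding jaw along the bar, m: the clear gap between fixed jaw and sliding jaw; it grows as the clamp opens, 0 closed, 0.165 against the end stop. While the release button is up the jaw is locked both ways (it gives way only above about 25 N); with the button down it slides at about 2 to 5 N and stays where it is left
- jaw_face (a point): centre of the sliding jaw's flat face, the side that looks toward the fixed jaw (toward the clamp's -x), 45 mm above the bench; the face is 90 mm wide and reaches from 4 to 64 mm above the bench. Behind it the jaw's carriage reaches 84 mm further toward +x; 56 mm wide, top 48 mm above the bench
- release (a joint): travel of the release button, m: about -0.002 up (locked), 0.008 fully down (released). Moves straight down; needs about 5 N to start, snaps over halfway and then stays down by itself
- release_top (a point): centre of the flat top of the release button, a dark ribbed pad 24 x 28 mm on top of the sliding jaw, 48 mm behind the jaw's face (toward the clamp's +x); the top is 70 mm above the bench when up, 60 mm when down; the highest part of the clamp
- stop_face (a point): centre of the end stop's face, 35 mm above the bench; the rear of the sliding jaw's carriage ends against it
- product_box: closed white product box, 154 x 109 x 62 mm, loose, waiting beside the clamp; origin at the centre of its underside
- tape_roll: roll of black tape lying flat, 59 mm across, 19 mm high, loose; origin at the centre of its underside
- marker: white felt marker with a black cap, 134 mm long, 14 mm thick, loose, lying on the bench; origin at the middle of its underside
Mind the look-alikes: they are no part of the job. Leave any purple look-alike of the marker alone. Leave any pink look-alike of the tape_roll alone.

How it is judged:
On the way, in this order (a step that is already met when the one before it is completed fails the run):
1. the release button is pressed down and stays down (value of joint release above 0.006 m), for 0.2 s.
2. the sliding jaw is pushed back to the end stop (value of joint jaw above 0.159 m), for 0.2 s.
At the end, for the whole second after the job is handed in: The jaw rests within 6 mm of its end stop (joint jaw above 0.159), the release button is still down (above 0.006), and box, tape roll and marker rest within 20 mm of where they were (value of joint jaw above 0.159 m and value of joint release above 0.006 m and velocity of joint jaw between -0.01 and 0.01 m/s and distance of each of product_box, tape_roll, marker from where it was at the start of the episode below 0.02 m and linear speed of each of product_box, tape_roll, marker below 0.02 m/s); the robot touches nothing.
It fails at once if the jaw is forced along the bar while its release is still up (value of joint release below 0.003 m and distance of jaw_face from where it was at the start of the episode above 0.008 m).
It fails at once if the box, the tape roll or the marker is shoved more than 20 mm (distance of any of product_box, tape_roll, marker from where it was at the start of the episode above 0.02 m).
It fails at once if the box, the tape roll or the marker is lifted (height (world z) of any of product_box, tape_roll, marker above 0.015 m).
It also fails if it takes over 38 s, if anything falls off the work surface, if the arm or the gripper's body presses on something with over 40 N, if the wrist force passes 120 N, or if a joint passes its speed limit or range.

## Working session

There is one attempt and no reset: what is moved stays moved. The work goes in short steps, each a Python script; the robot and the scene stay as the last script left them, time stands still between calls to the robot, and variables do not carry over. Pictures are saved under pics/ and viewed, at most 10 in all, crops included, and the job is handed in when it is done.

```bash
mkdir -p pics; cat > h.py <<'E'
import numpy as np, cv2
from cell import env, kin, camera, calibration, job
def world(name_or_cal, uv, depth=None, z=None):
    c=name_or_cal if isinstance(name_or_cal,dict) else calibration(name_or_cal)
    R=cv2.Rodrigues(np.array(c["rvec"],float))[0]; t=np.array(c["tvec"],float).ravel()
    d=np.array([(uv[0]-c["cx"])/c["fx"],(uv[1]-c["cy"])/c["fy"]]); s=d.copy()
    for _ in range(20): s=d/(1+c["k1"]*(s@s))
    ray=R.T@np.array([s[0],s[1],1]); o=-R.T@t
    k=depth if z is None else (z-o[2])/ray[2]
    return o+k*ray
E
python3 - <<'E'
from h import *
for n in ("top","side"):
    im,d=camera(n); cv2.imwrite(f"pics/{n}0.png",im); np.save(f"pics/{n}0.npy",d)
    c=calibration(n); R=cv2.Rodrigues(np.array(c["rvec"],float))[0]
    print(n,-R.T@np.array(c["tvec"]).ravel(),c["fx"],(d>0).mean())
s=env.get_state(); print(s["time"],s["tcp_pos"],s["orientation"])
E
```

```text
top [ 0.54090604 -0.05256932  0.96485569] 556.4569252826348 0.9959505208333334
side [ 0.24972885 -0.71253091  0.45281761] 528.3226481634516 0.996025390625
0.1 [ 0.18564848 -0.64853588  0.30302924] [-8.13006139e-04  9.90296842e-01  1.38965738e-01 -1.64480516e-04]
```

View pics/top0.png

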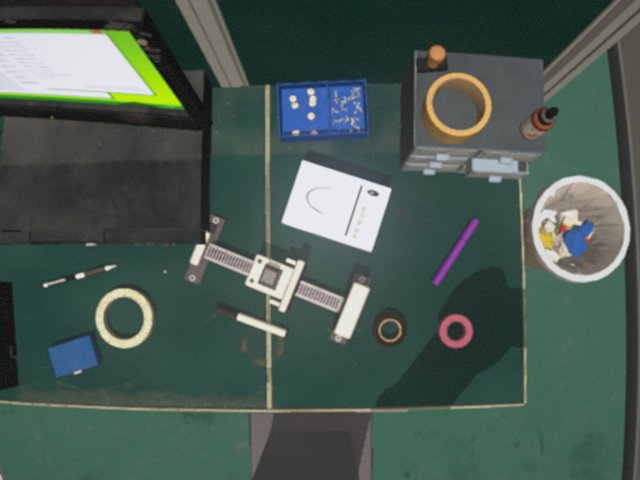

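View pics/side0.png

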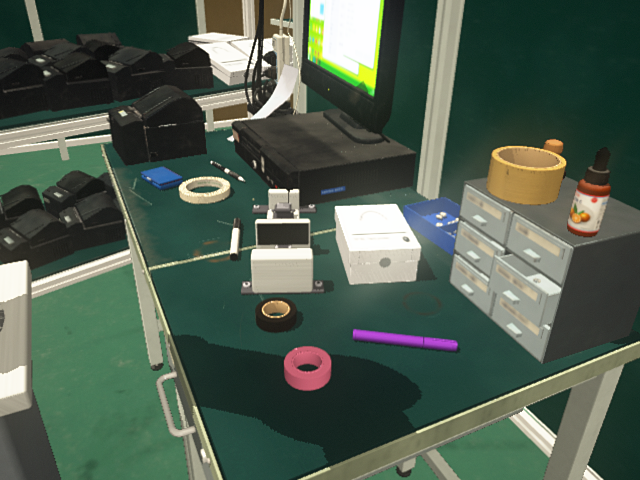

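Top view: the clamp's fixed jaw is at about (350,308), the end stop at about (205,250), and the sliding jaw's plate at about (292,285). The dark button is at about (270,275), the box at (335,205), the tape at (390,328) and the marker at (252,320).

Things that could be taken for the button: the dark pad at (270,275) on the carriage, the dark feet and bolts at (215,222) and (338,338), and the black tape at (390,328). I choose the pad at (270,275), since it sits on the carriage behind the plate. The sliding jaw's plate could be confused with the fixed jaw at (350,308), but that one stands on the end foot. I'll measure both and check the choice in one crop.

```bash
python3 - <<'E'
from h import *
im=cv2.imread("pics/top0.png"); d=np.load("pics/top0.npy"); c=calibration("top")
P=np.zeros((480,640,3))
for v in range(200,360):
    for u in range(180,420): P[v,u]=world(c,(u,v),depth=d[v,u])
np.save("pics/P.npy",P)
hsv=cv2.cvtColor(im,cv2.COLOR_BGR2HSV)
white=(hsv[...,1]<70)&(hsv[...,2]>140)
H=P[...,2]
roi=np.zeros((480,640),bool); roi[210:350,185:375]=True
# clamp-high regions
for nm,m in {"button z>.066":(H>.0665)&(H<.08),"plate .058-.0665":(H>.058)&(H<.0665),"carr .044-.053":(H>.044)&(H<.053),"stop .038-.0475":(H>.038)&(H<.0475)}.items():
    n,l,st,ce=cv2.connectedComponentsWithStats((m&roi).astype(np.uint8))
    for i in range(1,n):
        if st[i,4]>25:
            q=P[l==i]; r=cv2.minAreaRect((q[:,:2]*1000).astype(np.float32))
            print(nm,st[i,4],ce[i].round(1),"mean",q.mean(0).round(4),"rect",np.round(r[0],1),np.round(r[1],1),round(r[2],1))
cv2.imwrite("pics/crop.png",cv2.resize(im[205:355,180:380],None,fx=4,fy=4,interpolation=cv2.INTER_CUBIC))
E
```

```text
button z>.066 69 [200.9 226.5] mean [0.633  0.1498 0.0737] rect [633.  149.8] [ 3.3 54.5] 89.6
button z>.066 252 [269.1 276.6] mean [0.5504 0.039  0.0712] rect [550.5  39.3] [24.2 28. ] 67.6
plate .058-.0665 2476 [336.6 224.9] mean [ 0.6332 -0.0709  0.0633] rect [625.4 -56.8] [150.6  67.4] 88.3
plate .058-.0665 488 [292.2 286.2] mean [0.5345 0.0023 0.0636] rect [535.1   2.2] [16.  89.4] 67.2
plate .058-.0665 911 [350.4 309.6] mean [ 0.4956 -0.0912  0.0642] rect [494.8 -91.2] [31.  90.3] 67.4
carr .044-.053 32 [206.2 236.4] mean [0.6189 0.1468 0.0464] rect [616.2 145.8] [ 6.3 20.5] 87.0
carr .044-.053 92 [196.9 253.7] mean [0.5901 0.1629 0.0456] rect [589.8 162.8] [13.4 35.1] 69.8
carr .044-.053 1014 [269. 276.] mean [0.5516 0.0414 0.0493] rect [551.5  41.5] [67.2 56.1] 67.3
stop .038-.0475 231 [199.2 250.1] mean [0.5963 0.1593 0.0439] rect [603.9 157.6] [15.6 66.7] 67.0
stop .038-.0475 45 [291.2 261. ] mean [0.576  0.0047 0.0437] rect [576.    4.8] [17.5  6.8] 67.5
stop .038-.0475 46 [274.7 302.3] mean [0.5079 0.033  0.0431] rect [507.9  33.1] [17.5  7.2] 68.7
```

View pics/crop.png

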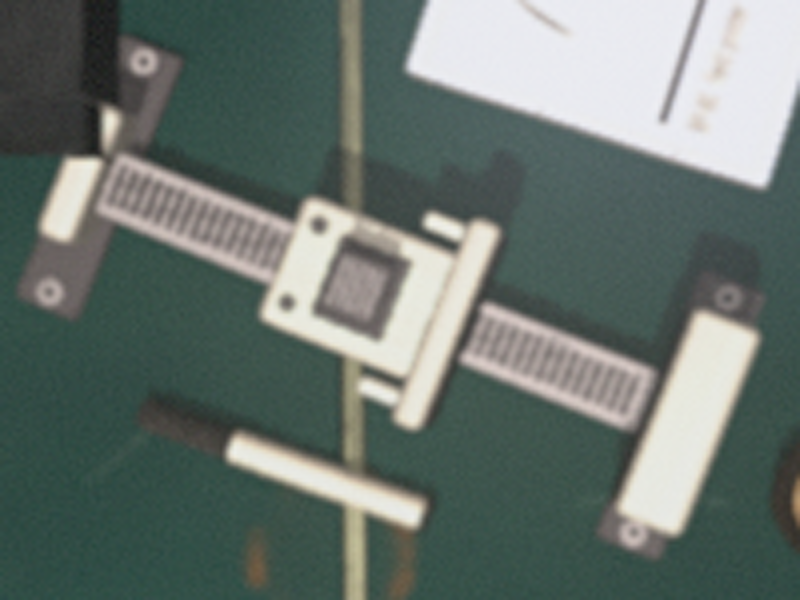

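The crop shows the dark ribbed pad at crop pixel (355,285) on the carriage and its plate at (450,325). Both sizes match: the pad is 24.2 x 28 mm at z = 0.071, and the plate is 89 mm wide at z = 0.064. The button is at (0.5504, 0.039), 48 mm behind the face. Opening points along +67.3°, and the gap is about 78 mm. Next I move above the button and take one close look.

```bash
cat >> h.py <<'E'
A=np.deg2rad(67.3); U=np.array([np.cos(A),np.sin(A),0])
B=np.array([.5504,.039,.0705]); FACE=np.array([.532,-.0052,0])
def quat(xang): return np.array([0,np.cos(xang/2),np.sin(xang/2),0])
E
python3 - <<'E'
from h import *
L=env.nose_length
hover=np.array([B[0],B[1],L+.13])
for a in (A,A-np.pi):
    print(np.rad2deg(a),[None if q is None else np.round(q,2) for q in (kin.inverse_kinematics(p,quat(a)) for p in (hover,[B[0],B[1],L+.058],[FACE[0]-.03*U[0],FACE[1]-.03*U[1],L+.035],[.5656,.075,L+.035]))])
a=A if kin.inverse_kinematics(hover,quat(A)) is not None else A-np.pi
env.reach([.42,-.33,.33],quat(a)); env.reach(hover,quat(a)); env.grip(0)
s=env.get_state(); print(L,s["time"],s["tcp_pos"],s["orientation"],s["qpos"],s["opening"],s["force"])
c=calibration("wrist"); im,d=camera("wrist"); cv2.imwrite("pics/w1.png",im); np.save("pics/w1.npy",d)
P=np.array([[world(c,(u,v),depth=d[v,u]) if d[v,u]>0 else [0,0,0] for u in range(640)] for v in range(480)])
for lo,hi in((.0665,.078),(.058,.0665)):
    m=(P[...,2]>lo)&(P[...,2]<hi)
    n,l,st,ce=cv2.connectedComponentsWithStats(m.astype(np.uint8))
    for i in range(1,n):
        if st[i,4]>300:
            q=P[l==i]; r=cv2.minAreaRect((q[:,:2]*1000).astype(np.float32)); print(lo,st[i],q.mean(0).round(4),np.round(r[0],1),np.round(r[1],1),round(r[2],1))
E
```

```text
67.3 [array([ 0.32,  0.47, -0.64,  1.91,  0.36,  0.87, -0.9 ]), array([ 0.25,  0.57, -0.55,  1.96,  0.43,  0.74, -0.96]), array([ 0.3 ,  0.55, -0.44,  2.04,  0.38,  0.63, -0.8 ]), array([ 0.2 ,  0.63, -0.57,  1.92,  0.5 ,  0.73, -1.07])]
-112.7 [array([ 0.67,  0.71, -1.19,  1.89,  0.75,  1.08,  1.92]), array([ 0.66,  0.86, -1.19,  1.93,  0.94,  1.06,  1.79]), array([ 0.81,  0.88, -1.19,  2.01,  1.  ,  1.01,  1.85]), array([ 0.58,  0.94, -1.19,  1.9 ,  1.02,  1.08,  1.7 ])]
0.0726 3.8667 [0.55040777 0.03903339 0.20260164] [1.27637172e-05 8.32416945e-01 5.54149826e-01 1.02494748e-06] [ 0.2300432   0.44841478 -0.52164693  1.91684721  0.29144978  0.85097396
 -0.8392061 ] 0.0002588582678758349 [-0.04318213  0.2130492  -0.21556582]
0.0665 [333   0  87  41 540] [0.6231 0.1498 0.0723] [626.2 149.4] [10.5 46.9] 78.9
0.0665 [ 304  232   43   35 1477] [0.5504 0.0415 0.0699] [550.  41.] [23.6 27.7] 67.8
0.058 [  455   213   177   197 25664] [ 0.6745 -0.0531  0.0622] [665.3 -70.5] [155.  110.9] 71.2
0.058 [262 288  36  23 664] [0.5053 0.0179 0.0624] [505.1  16.4] [15.8 24.7] 67.7
0.058 [356 289  34  22 611] [ 0.5664 -0.0076  0.0624] [565.5  -9. ] [15.9 23.4] 67.6
```

View pics/w1.png

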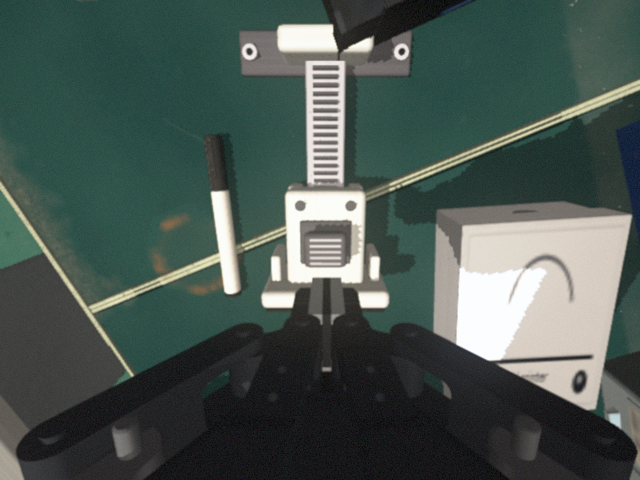

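The wrist view shows the button at (325,247) just beyond the closed fingertips, the plate at (325,298), and the marker and box clear on either side. It agrees with the top view to within 2 mm, so I press now.

```bash
python3 - <<'E'
from h import *
L=env.nose_length; x,y=.5501,.040
env.movel([x,y,L+.085],velocity=.1)
print(env.movel([x,y,L+.0565],velocity=.02,stop_force=22))
s=env.get_state(); print(s["time"],s["tcp_pos"]-[0,0,L],s["force"])
env.dwell(.3)
env.movel([x,y,L+.13],velocity=.1)
c=calibration("wrist"); im,d=camera("wrist"); cv2.imwrite("pics/w2.png",im[150:330,220:430])
P=np.array([[world(c,(u,v),depth=d[v,u]) for u in range(304,347)] for v in range(225,275)])
m=(P[...,2]>.055)&(P[...,2]<.075); q=P[m]; print(len(q),np.median(q,0),env.get_state()["time"])
E
```

```text
True
5.6917 [0.55025557 0.04048037 0.05998153] [-2.48619764  1.46079756  6.33750418]
1361 [0.55093638 0.04327975 0.05951934] 6.9
```

The button is down: the tip stopped at z = 0.0600 and the pad stays at 0.0595 with the finger clear. Now the push.

```bash
python3 - <<'E'
from h import *
L=env.nose_length; C=np.array([.5502,.040,0])
at=lambda s,z: C+s*U+[0,0,L+z]      # s: along bar from button's first place; face at -.048
env.movel(at(-.083,.13),velocity=.15)
env.movel(at(-.083,.040),velocity=.12)
hit=env.movel(at(-.048+.087+.008,.040),velocity=.04,stop_force=18)
s=env.get_state(); p=s["tcp_pos"]; print(hit,s["time"],"s",(p-C)@U,p,s["force"])
env.dwell(.3)
c=calibration("wrist"); im,d=camera("wrist"); cv2.imwrite("pics/w3.png",im)
E
```

```text
True 10.9667 s 0.027467791550993065 [0.56068798 0.06538694 0.11202352] [-0.32792445  0.84935417 -0.09609649]
```

View pics/w3.png

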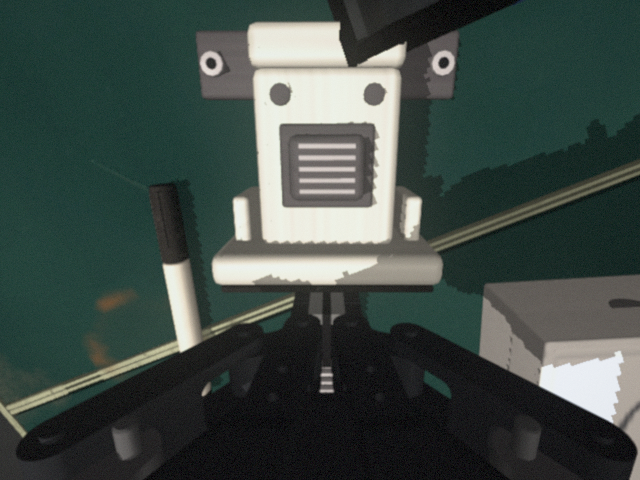

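The wrist view shows the carriage's rear edge at (325,68) touching the end stop, with the button still down at (328,168). The finger's travel matches the full 87 mm. I'll back off, lift away and check from the top.

```bash
python3 - <<'E'
from h import *
L=env.nose_length; p=np.array(env.get_state()["tcp_pos"])
env.movel(p-.03*U,velocity=.1); q=p-.03*U; q[2]=L+.2; env.movel(q,velocity=.15)
env.reach([.42,-.33,.33],env.get_state()["orientation"])
c=calibration("top"); im,d=camera("top"); print(env.get_state()["time"],env.get_state()["force"])
P=np.zeros((480,640,3))
for v in range(200,360):
    for u in range(180,420): P[v,u]=world(c,(u,v),depth=d[v,u])
roi=np.zeros((480,640),bool); roi[210:350,215:375]=True
H=P[...,2]; l=cv2.connectedComponentsWithStats(((H>.054)&(H<.0675)&roi).astype(np.uint8)); r=[]
for i in range(1,l[0]):
    if l[2][i,4]>60:
        a=P[l[1]==i]; k=cv2.minAreaRect((a[:,:2]*1000).astype(np.float32)); print(l[2][i,4],l[3][i].round(),a.mean(0).round(4),np.round(k[0],1),np.round(k[1],1)); r.append(k)
cv2.imwrite("pics/t2.png",im)
# movement of loose things: masked image difference (marker/tape/box region)
o=cv2.imread("pics/top0.png"); print([int((cv2.absdiff(o,im).max(2)[a:b,e:f]>60).sum()) for a,b,e,f in((300,340,215,290),(308,348,372,410),(150,252,280,392))])
E
```

```text
14.5 [ 0.50833973 -0.54587488  0.75621847]
2554 [337. 225.] [ 0.6331 -0.0709  0.0633] [644.7 -63.7] [152.2  66.2]
549 [244. 266.] [0.5675 0.0807 0.0634] [567.9  81.3] [16.8 90.1]
251 [222. 257.] [0.5836 0.1176 0.0604] [584.3 116.5] [26.9 34.8]
1016 [350. 310.] [ 0.4952 -0.0912  0.0644] [494.8 -91.2] [31.4 90.2]
[156, 0, 0]
```

View pics/t2.png

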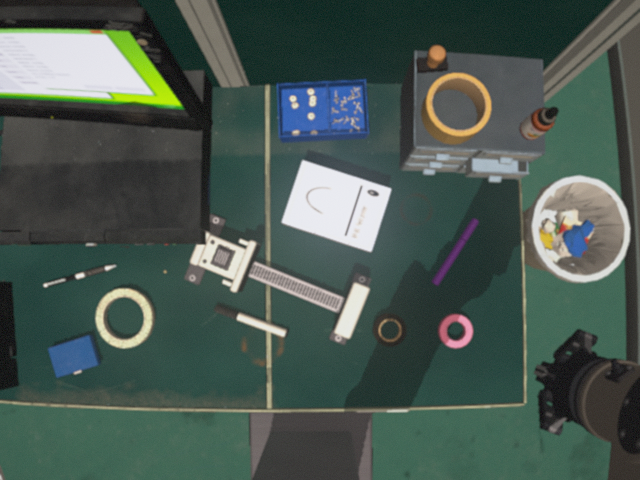

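The top view shows the jaw plate at (244,266), giving a measured gap of about 164 mm with the carriage seated at the stop. The button at (222,257) has its top at z = 0.060, so it is down. The box (335,205), tape (390,328) and marker (252,320) are where they were. The changed pixels in the marker's window come from the jaw plate that used to reach into it. The robot is clear, so I'm handing in.

```bash
python3 -c "
from cell import job
print(job.job_done())"
```

```text
the job is handed in; nothing more can be done
None
```

The job is handed in: I pressed the release button down first and it stays down, then pushed the jaw back against the end stop (measured gap about 164 of 165 mm), and the box, tape roll and marker are where they were; the hand-in returned no verdict.

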